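# Clamp a freshly glued stopper in the setting press

## Task

The three brass-headed bottle stoppers on the press's feed table have just been glued. Without lifting or tipping them, slide them across the table into the steel lane so that they stand in single file, closed up against the end stop with the first one under the ram, while the press lever is still up. Then press the lever down past its first two clicks to the third, so that the ram's pad clamps the first stopper, and finish there, still holding the lever down with the gripper, because it springs back when let go; leave everything else where it stands.

Things in the scene. Friction and masses are not known exactly. Their poses are not given: they have to be found in the camera images.
- press: Stopper-setting press, a small dark green rack press on a dark wooden feed table, fixed. Origin on the worktop under the ram axis; z up, x to the back of the press (column at +41 to +78 mm), y along the lane, positive to its end stop, negative to its open feed side. Table top: z = 16 mm, x -95 to +78 mm, y -340 to +85 mm. The head hangs over x -33 to +74, y -38 to +60 mm, from z = 94 to 216 mm.
- press_anvil (a point): Point on the table top (z = 16 mm) under the ram axis, where the first stopper's centre must stand; axes as the press. The end stop's face lies 20.5 mm from it along +y. There is no room for a gripper under the head: each stopper pushed in from behind pushes the row ahead of it on, and the last of the three stands about 80 mm from here towards -y.
- press_lane_entry (a point): Point on the table top, 85 mm from press_anvil towards -y, where the lane's straight part begins. The lane runs along y between two steel rails (15 mm high, 8 mm thick), clear width 45 mm, on to the end stop. On the feed side of this point the rails flare out at 30 degrees each side to a mouth about 120 mm wide, 65 mm farther towards -y.
- press_pad: Round steel pad (25 mm across, 5 mm thick) on a spring under the ram. At rest its underside is 10 mm above a stopper's top. It goes down 16 mm per rad of lever, meets the first stopper just past the second click and presses on it with about 9 N at the third. The origin is that of the press, raised or lowered with the pad.
- press_lever (a joint): Lever angle in rad: 0 at rest (grip up), grows as the grip is pressed down. A sprung roller clicks over ridges of a dial on the shaft: first click at 0.3, second at 0.6, third and last at 0.9; hard stop at 0.95. A spring returns it to 0 when let go; no click holds it. It takes about 4 to 8 N downward.
- lever_grip (a point): Middle of the lever's dark wooden grip, a level round bar 20 mm thick and 80 mm long along the press's y, on the robot's side of the head; the steel lever arm joins it 42 mm from this point towards -y. At rest about 206 mm above the worktop, about 76 mm at the third click; moves on an arc of 150 mm radius about press_shaft.
- press_shaft (a point): Point on the lever's level axis of rotation (along the press's y), at the same y as lever_grip: 25 mm from press_anvil along x and 92 mm along y, 134 mm above the worktop. The grip lies 150 mm from here towards -x, 0.50 rad above level at rest and 0.40 rad below level at the third click.
- stopper_0_mid (a point): A brass-headed bottle stopper standing on its head on the feed table: round brass head 41 mm in diameter (40 to 42) and 18 mm high, upright cork shank 23 mm in diameter above it, 38 mm high overall, 70 g. The point is on its axis, 9 mm above its underside, half-way up the head; z up.
- stopper_1_mid (a point): A second stopper just like it, the point likewise.
- stopper_2_mid (a point): A third stopper just like it, the point likewise.
- wood_stopper_mid (a point): Bystander: a smaller stopper with a dark wooden head (34 mm across, 37 mm high), standing on the table behind the lane's rear rail. The point is half-way up.
- loose_cork_mid (a point): Bystander: a plain cork, 24 mm across and 44 mm high, standing on the table in front of the lane's front rail. The point is half-way up.
- glue_bottle_mid (a point): Bystander: small dropper bottle, 31 mm across, 102 mm high, standing on the worktop to the left of the press. The point is half-way up.
- ink_tin_mid (a point): Bystander: flat dark blue ink pad tin, 61 x 85 mm, 18 mm high, on the worktop to the left. The point is at half height.
- bottle_tool_mid (a point): Bystander: folded waiter's corkscrew, 112 mm long, 12 mm high, on the worktop near the robot. The point is at half height.
- match_box_mid (a point): Bystander: small red matchbox, 36 x 55 mm, 14 mm high, on the worktop near the robot. The point is at half height.
Things that resemble listed ones, but are neither listed nor needed, are in the scene too. What is shaped like the part that bears stopper_0_mid but blue is not meant.

How it is judged:
By the outcome, as a careful person would: the job done as asked, in the order asked, and still so for the second after the job is handed in, while the arm keeps its last pose, push and grip.
It also fails if it takes over 72 s, if anything falls off the work surface, if the arm or the gripper's body presses on something with over 40 N, if the wrist force passes 120 N, or if a joint passes its speed limit or range.

## Robot

A 6-joint arm with a two-finger parallel gripper is mounted at the origin on a cart in front of the work surface, level with it; the furniture and walls round the work are solid. World frame = base frame: x ahead of the robot, y to its left, z up, the work surface at z = 0. Lengths are in mm, angles in degrees, forces in N, time in s.
With the tool pointing down it reaches from about 325 to 925 mm from the base axis. Payload 3.1 kg.
Tool frame: the origin (TCP) lies at the very end of the fingers, on their centre line; the grasp point (between the pads) lies grasp_offset behind it (grasp_offset is the distance from the TCP to the grasp point, in mm); z points along the fingers, y is the line along which they close (so a half turn about z gives the same grasp; the last joint's range is limited). The gripper opens to 85 mm and grips with 20 to 120 N. Pads are 22 mm wide; open, the fingers measure 114 mm over their backs; the gripper's body (76 mm by 85 mm) begins 54 mm behind the grasp point. The pads swing forward as they close: fully open they stand 13 mm farther back than shut.
Start: joints at [70.749, 12.427, 92.441, -0, 75.132, -6.429], TCP at [138.69, 609.43, 231.3] pointing down, gripper open.
Joint ranges: [-157.48, 157.48], [-44.54, 120.13], [17.64, 146.25], [-64.5, 244.5], [7.68, 150.69], [-147.95, 147.95]. Speed limits (degrees/s): [159.86, 159.86, 180, 180, 180, 180].

## Interface

Orientations are given as [roll, pitch, yaw] about the fixed x, y, z axes, in that order (R = Rz(yaw) Ry(pitch) Rx(roll)).
In Python, from station import * gives the robot as it stands. Calls block until the motion is done:
- goto(position, orientation): joint-space move of the TCP to a pose.
- move_l(position, attitude=None, speed=150): straight line of the TCP; attitude=None keeps the orientation; speed is the mean speed in mm/s.
- move_j(angles): joint-space move.
- grip(opening, squeeze=None): finger opening in mm; squeeze is the grip in N (None keeps the last); returns when the fingers have stopped.
- wait(seconds).
- solve_ik(position, orientation): joint angles nearest the present ones, or None.
- get_obs(): the state.
- get_image(name): name is "side" or "top"; returns the picture (420x560x3 uint8, red, green, blue); there is no depth.
- get_calibration(name): a dict with "fx", "fy", "cx", "cy" (pixels), "R" (3x3) and "t" (3): a world point X has camera coordinates R X + t. Camera axes: x right, y down, z forward; pixel columns grow to the right and rows downward; lengths in mm; the calibration is good to about 2 mm. A picture is of the moment at which its call begins. get_calibration takes no time and is no camera call.
A pose or a line that the arm cannot do raises Unreachable and nothing moves.
- sign_off(): hands the job in; it is judged then, once.
Trained networks look in the newest picture that a camera, given by its name, has taken for a name from the list of things; names that differ only in an ending like _2 or _b are one class to them, and where a whole thing is asked for, a point or a joint stands for the part that bears it (a point fixed in the world has none). Each returns a list of dicts, best first, with "score" (0 to 1); they miss things now and then, are a little off and sometimes report something else, mostly with a low value. They report only what shows in the picture. A call takes as long as a camera call. They do not tell look-alikes from the thing itself.
- spot_in(name, camera): "extent" ([centre column, centre row, width, height] in pixels, round what is visible of it).
- regions_of(name, camera): "region" (420x560 bool, what is visible of it) and "extent" ([centre column, centre row, width, height] in pixels, round what is visible of it).
The state is a dict: "t": time; "joint_pos": joint angles; "qvel": joint speeds; "effort": joint torques, N m; "tcp_pos": TCP position; "ee_rot": TCP orientation; "wrist_force": force on the tool from outside, world axes, zero at the start; "moment": the same for the moment, N m; "grip_width": finger opening in mm; "grip_force": force on a finger pad.
Only numpy, scipy, OpenCV 4.12 (cv2) and the standard library are available. Lean on these libraries where they do the work, as an engineer would, in place of code of your own. Each camera call takes 0.05 s, during which the arm holds its last target. There are 200 camera calls.

## Working session

There is one attempt and no reset: what is moved stays moved. The work goes in short steps, each a Python script; the robot and the scene stay as the last script left them, time stands still between calls to the robot, and variables do not carry over. Pictures are saved under pics/ and viewed, at most 11 in all, crops included, and the job is handed in when it is done.

```bash
ls; mkdir -p pics
python3 - <<'E'
from station import *
import cv2,numpy as np
for c in("side","top"):
    im=get_image(c); cv2.imwrite(f"pics/{c}0.png",im[:,:,::-1])
    k=get_calibration(c); print(c,{a:np.round(np.array(b),3).tolist() for a,b in k.items()})
    for n in("press","stopper_0_mid","press_lever","wood_stopper_mid","loose_cork_mid","press_pad","glue_bottle_mid"):
        print(n,[(round(d["score"],2),np.round(d["extent"]).tolist()) for d in spot_in(n,c)])
o=get_obs();print(o["t"],o["tcp_pos"],o["ee_rot"],o["grip_width"])
import station;print(getattr(station,"grasp_offset",None))
E
```

```text
pics
side {'fx': 474.937, 'fy': 474.937, 'cx': 275.786, 'cy': 213.563, 'R': [[0.945, -0.327, -0.006], [-0.195, -0.55, -0.812], [0.262, 0.769, -0.583]], 't': [-532.578, 220.504, 1096.437]}
press [(0.57, [302.0, 268.0, 153.0, 202.0])]
stopper_0_mid [(0.85, [372.0, 291.0, 19.0, 22.0]), (0.61, [342.0, 331.0, 21.0, 20.0]), (0.6, [268.0, 370.0, 21.0, 20.0])]
press_lever [(0.67, [249.0, 185.0, 53.0, 30.0])]
wood_stopper_mid [(0.62, [314.0, 256.0, 14.0, 16.0])]
loose_cork_mid [(0.73, [267.0, 266.0, 11.0, 20.0])]
press_pad [(0.52, [301.0, 269.0, 153.0, 202.0])]
glue_bottle_mid [(0.46, [249.0, 190.0, 10.0, 29.0])]
top {'fx': 455.853, 'fy': 455.853, 'cx': 283.992, 'cy': 197.307, 'R': [[-0.005, -1.0, 0.011], [-0.98, 0.002, -0.198], [0.198, -0.011, -0.98]], 't': [-18.407, 556.011, 1337.316]}
press [(0.74, [312.0, 188.0, 164.0, 65.0])]
stopper_0_mid [(0.51, [364.0, 149.0, 14.0, 11.0]), (0.46, [383.0, 243.0, 14.0, 9.0]), (0.22, [333.0, 182.0, 12.0, 12.0])]
press_lever [(0.91, [250.0, 194.0, 40.0, 53.0]), (0.7, [310.0, 186.0, 164.0, 68.0])]
wood_stopper_mid [(0.36, [340.0, 254.0, 37.0, 12.0])]
loose_cork_mid [(0.3, [299.0, 171.0, 13.0, 13.0])]
press_pad []
glue_bottle_mid [(0.31, [375.0, 184.0, 12.0, 18.0])]
0.8 [138.68695583 609.42515629 231.32938671] [ 1.79999127e+02 -2.71409568e-04  1.67176627e+02] 85.36273400073536
18.700000000000003
```

Run:
```python
import cv2
a=cv2.imread("pics/side0.png")[150:400,180:440];cv2.imwrite("pics/s0c.png",cv2.resize(a,None,fx=2.4,fy=2.4,interpolation=2)[:600])
a=cv2.imread("pics/top0.png")[110:290,200:440];cv2.imwrite("pics/t0c.png",cv2.resize(a,None,fx=3.3,fy=3.3,interpolation=2))
```

```text
(no output)
```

View pics/s0c.png

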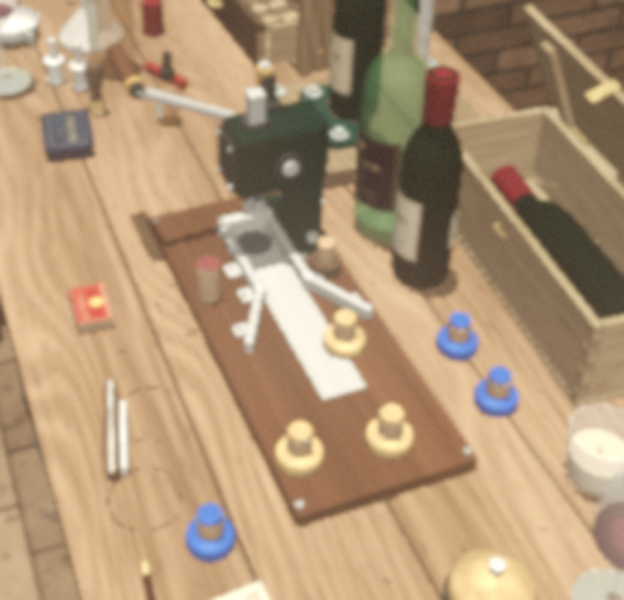

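View pics/t0c.png

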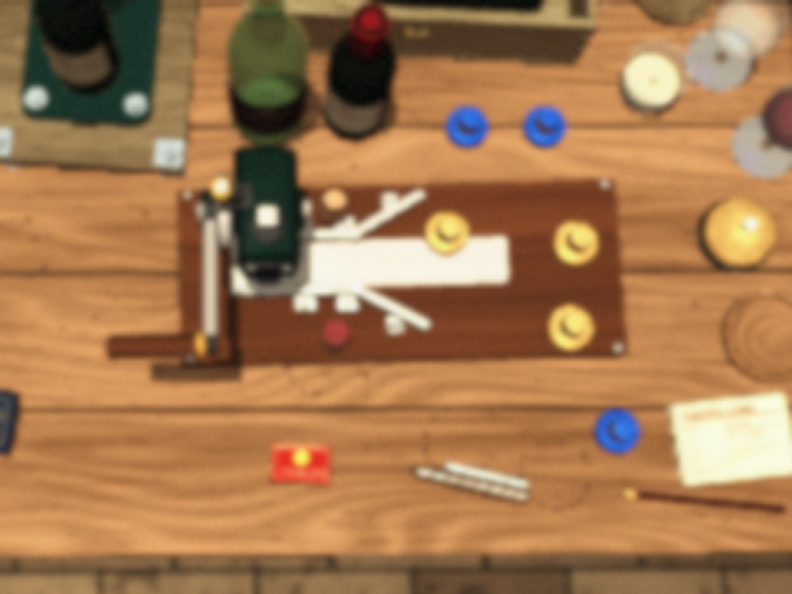

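The three wanted stoppers are brass (top view, full-image px ≈ (335,181), (375,184) and (373,209)). Things that look like them are the three blue ones at (341,148), (365,148) and (387,240), the wooden stopper at (301,171), the cork at (302,211), and the brass ball at (424,181). The lever grip is the dark bar at (245,215). Next I fit the press pose and the stopper positions.

```bash
cat > vis.py <<'E'
import cv2,numpy as np
from station import *
K={c:get_calibration(c) for c in("side","top")}
def proj(c,P):
    k=K[c];q=np.atleast_2d(P)@np.array(k["R"]).T+np.array(k["t"])
    return np.c_[k["fx"]*q[:,0]/q[:,2]+k["cx"],k["fy"]*q[:,1]/q[:,2]+k["cy"]]
def back(c,u,v,z):
    k=K[c];R=np.array(k["R"]);t=np.array(k["t"]);C=-R.T@t
    d=R.T@np.array([(u-k["cx"])/k["fx"],(v-k["cy"])/k["fy"],1]);return C+d*(z-C[2])/d[2]
def pw(p,P):  # press frame -> world
    P=np.atleast_2d(np.array(P,float));c,s=np.cos(p[2]),np.sin(p[2])
    return np.c_[p[0]+c*P[:,0]-s*P[:,1],p[1]+s*P[:,0]+c*P[:,1],P[:,2]]
def wp(p,P):
    c,s=np.cos(p[2]),np.sin(p[2]);x,y=P[0]-p[0],P[1]-p[1];return np.array([c*x+s*y,-s*x+c*y])
E
python3 - <<'E'
from vis import *
from scipy.optimize import minimize
im={c:cv2.imread(f"pics/{c}0.png") for c in K}
# initial from top corners TL(78,85) TR(78,-340) BR(-95,-340)
f=lambda a,b:back("top",a/3.3+200,b/3.3+110,16)
TL,TR,BR=f(180,190),f(618,181),f(627,352);print(TL,TR,BR)
d=TL-TR;yaw=np.arctan2(-d[0],d[1]);p0=np.array([0,0,yaw]);o=pw(p0,[78,-340,16])[0];p0[:2]=(TR-o)[:2]
print("init",p0,np.hypot(*d[:2]))
# table wood edge: brightness/saturation step inside(dark) -> outside(light)
G={c:cv2.GaussianBlur(im[c][:,:,1].astype(np.float32),(0,0),.7) for c in K}
def samp(c,P):
    q=proj(c,P).astype(np.float32);return cv2.remap(G[c],q[:,0].reshape(-1,1),q[:,1].reshape(-1,1),1).ravel()
def edges(cs):
    def cost(p):
        s=0
        yy=np.linspace(-330,-130,80);xx=np.linspace(-90,72,60)
        for c in cs:
            L=[]
            o=lambda a,b:np.c_[a+0*b,b] 
            def step(xs,ys,nx,ny,h=4):
                z=16+0*xs
                a=samp(c,pw(p,np.c_[xs+h*nx,ys+h*ny,z]));b=samp(c,pw(p,np.c_[xs-h*nx,ys-h*ny,z]))
                return np.mean(np.clip(a-b,-60,60))
            s+=step(78+0*yy,yy,1,0)+step(xx,-340+0*xx,0,-1)
            s+=step(-95+0*yy,yy,-1,0)
        return -s
    return cost
for cs in(["top"],["side"],["top","side"]):
    r=minimize(edges(cs),p0,method="Nelder-Mead",options=dict(initial_simplex=p0+np.array([[0,0,0],[6,0,0],[0,6,0],[0,0,.02]])))
    print(cs,r.x,r.fun)
p=r.x;np.save("press.npy",p)
for c in K:
    for d in regions_of("stopper_0_mid",c):
        e=d["extent"];m=d["region"];v,u=np.nonzero(m);col=im[c][m].mean(0)
        P=back(c,e[0],e[1],16+(19 if c=="side" else 9));print(c,round(d["score"],2),np.round(e),"bgr",col.round(),P.round(1),wp(p,P).round(1))
for u,v in((447,233),(576,243),(571,327)):
    P=f(u,v);print("eye",P.round(1),wp(p,P).round(1))
for c,(x0,y0,x1,y1,s) in dict(top=(240,150,400,230,5),side=(220,180,400,400,2.7)).items():
    a=cv2.resize(im[c][y0:y1,x0:x1],None,fx=s,fy=s,interpolation=2)
    def ln(L,col):
        q=((proj(c,pw(p,L))-[x0,y0]+.5)*s).astype(np.int32);cv2.polylines(a,[q],False,col,1)
    ln([[78,85,16],[78,-340,16],[-95,-340,16],[-95,85,16]],(255,0,0))
    for sg in(1,-1):ln([[sg*22.5,20,31],[sg*22.5,-85,31],[sg*60,-150,31]],(0,255,0))
    ln([[-113,52,206],[-107,132,206]],(255,0,255))
    cv2.imwrite(f"pics/ov_{c}.png",a)
E
```

```text
[660.83697733  72.48826287  16.        ] [ 669.11378342 -351.76605536   16.        ] [ 501.42334141 -351.98093426   16.        ]
init [ 5.84496802e+02 -1.33521573e+01  1.95065929e-02] 424.33504693159597
['top'] [ 5.88208949e+02 -9.32256534e+00  1.28176235e-02] -140.91830444335938
['side'] [ 5.85354584e+02 -1.98390196e+01  2.18974655e-02] -165.2565155029297
['top', 'side'] [ 5.86596735e+02 -1.64435327e+01  1.69006412e-02] -273.0323181152344
side 0.78 [342. 331.  22.  23.] bgr [143. 194. 222.] [ 602.6 -311.4   35. ] [  11.  -295.2]
side 0.71 [388. 315.  20.  27.] bgr [184. 146. 142.] [ 714.9 -304.9   35. ] [ 123.4 -290.6]
side 0.71 [372. 288.  20.  17.] bgr [183. 144. 138.] [ 722.4 -219.5   35. ] [ 132.4 -205.4]
side 0.57 [268. 371.  20.  21.] bgr [190. 145. 130.] [ 425.2 -354.3   35. ] [-167.1 -335. ]
top 0.7 [373. 184.  12.  14.] bgr [ 88. 169. 207.] [ 604.6 -300.7   25. ] [  13.2 -284.6]
top 0.68 [385. 243.  13.  13.] bgr [180.  98.  68.] [ 419.5 -330.9   25. ] [-172.4 -311.6]
top 0.54 [364. 148.  12.  14.] bgr [170. 103.  87.] [ 721.6 -277.3   25. ] [ 130.5 -263.1]
eye [ 617.6 -184.4   16. ] [  28.2 -168.4]
eye [ 607.5 -308.2   16. ] [  16.  -292.1]
eye [ 525.6 -299.9   16. ] [ -65.8 -282.3]
```

View pics/ov_top.png

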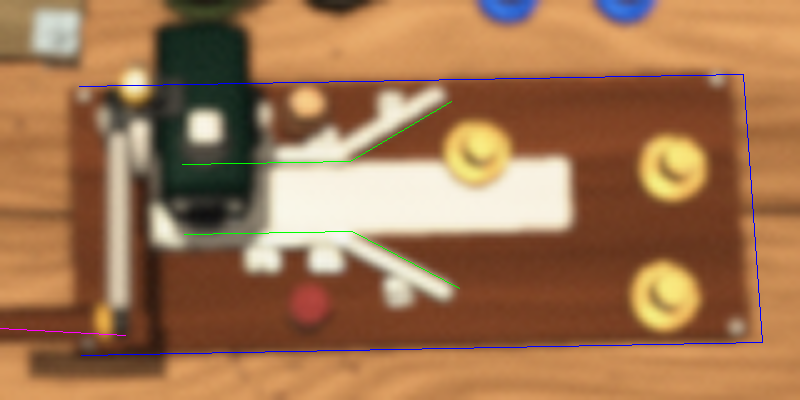

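View pics/ov_side.png

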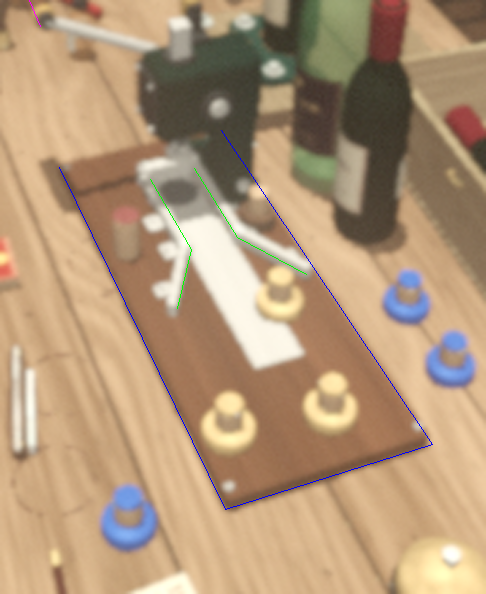

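```bash
cat > fit.py <<'E'
from vis import *
from scipy.optimize import minimize
im={c:cv2.imread(f"pics/{c}0.png") for c in K}
G={c:cv2.GaussianBlur(im[c][:,:,1].astype(np.float32),(0,0),.6) for c in K}
def samp(c,P):
    q=proj(c,P).astype(np.float32);return cv2.remap(G[c],q[:,0].reshape(-1,1),q[:,1].reshape(-1,1),1).ravel()
yy=np.linspace(-330,-130,80);xx=np.linspace(-90,72,60)
def cost(p,cs,h=3.5):
    s=0
    for c in cs:
        def step(xs,ys,nx,ny,z):
            a=samp(c,pw(p,np.c_[xs+h*nx,ys+h*ny,z+0*xs]));b=samp(c,pw(p,np.c_[xs-h*nx,ys-h*ny,z+0*xs]))
            return np.mean(np.clip(a-b,-60,60))
        s+=step(78+0*yy,yy,1,0,16)+step(xx,-340+0*xx,0,-1,0 if c=="side" else 16)+step(-95+0*yy,yy,-1,0,0)
    return -s
p0=np.array([588,-10,.017])
for cs in(["top"],["side"],["top","side"]):
    r=minimize(cost,p0,args=(cs,),method="Nelder-Mead",options=dict(initial_simplex=p0+np.array([[0,0,0],[6,0,0],[0,6,0],[0,0,.02]])))
    print(cs,r.x,r.fun)
p=r.x;np.save("press.npy",p)
E=dict(top=[(335.4,180.6),(374.6,183.6),(373,209.4)],side=[(323.7,290),(342.2,331.1),(304.8,338.1)])
for c in E:
    for u,v in E[c]: P=back(c,u,v,25);print(c,P.round(1),wp(p,P).round(1))
out=[]
for c,(x0,y0,x1,y1,s) in dict(top=(240,150,400,230,4.8),side=(240,220,370,360,2.4)).items():
    a=cv2.resize(im[c][y0:y1,x0:x1],None,fx=s,fy=s,interpolation=2)
    def ln(L,col):
        q=((proj(c,pw(p,L))-[x0,y0]+.5)*s).astype(np.int32);cv2.polylines(a,[q],False,col,1)
    ln([[78,85,16],[78,-340,16],[-95,-340,16],[-95,85,16]],(255,0,0))
    for sg in(1,-1):ln([[sg*22.5,20,31],[sg*22.5,-85,31],[sg*60,-150,31]],(0,255,0))
    out.append(np.pad(a[:,:780],((0,0),(0,780-min(780,a.shape[1])),(0,0))))
cv2.imwrite("pics/ov2.png",np.vstack(out)[:600] if sum(o.shape[0] for o in out)<=600 else cv2.resize(np.vstack(out),(680,600)))
E
python3 fit.py
```

```text
['top'] [ 5.88212539e+02 -9.31528649e+00  2.04215028e-02] -137.1253662109375
['side'] [ 5.88048497e+02 -8.66257044e+00  1.83471582e-02] -161.2903594970703
['top', 'side'] [ 5.88032289e+02 -9.04618747e+00  1.98108409e-02] -297.69384765625
top [ 615.5 -183.1   25. ] [  24.  -174.5]
top [ 605.5 -306.5   25. ] [  11.6 -297.7]
top [ 523.1 -297.8   25. ] [ -70.7 -287.4]
side [ 619.6 -179.8   25. ] [  28.2 -171.3]
side [ 607.2 -304.8   25. ] [  13.3 -296.1]
side [ 525.5 -295.9   25. ] [ -68.2 -285.5]
```

View pics/ov2.png

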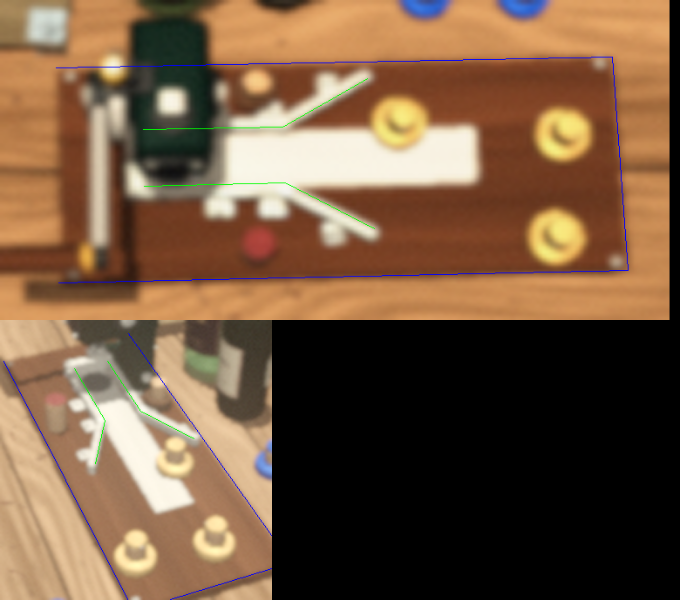

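```bash
cat > arm.py <<'E'
from vis import *
p=np.load("press.npy");YAW=np.degrees(p[2])
def W(x,y,z): return pw(p,[x,y,z])[0]
def st(tag=""):
    o=get_obs();print(tag,"t",round(o["t"],2),"tcp",np.r_[wp(p,o["tcp_pos"]),o["tcp_pos"][2]].round(1),"F",np.round(o["wrist_force"],1),"w",round(o["grip_width"],1),"gf",np.round(o["grip_force"],1));return o
E
python3 - <<'E'
from arm import *
A=wp(p,(617.5,-181.5))
q=get_obs()["joint_pos"]
for y in(YAW,YAW+180,YAW-180):
    s=solve_ik(W(A[0],A[1],19),[180,0,y]); print(y,None if s is None else np.round(s,1))
s=solve_ik([138.7,609.4,340],[180,0,167.18]);print(s is not None)
E
```

```text
1.1350775730327285 [-22.6  28.6  96.3  -0.   55.1  66.2]
181.13507757303273 [ -22.6   28.6   96.3    0.    55.1 -113.8]
-178.86492242696727 [ -22.6   28.6   96.3    0.    55.1 -113.8]
True
```

Run:
```python
from arm import *
A=wp(p,(617.5,-181.5));R=[180,0,YAW]
move_l([138.7,609.4,335],speed=250)
goto(W(A[0],A[1],320),R);st("above")
grip(58)
move_l(W(A[0],A[1],90),speed=250);move_l(W(A[0],A[1],19),speed=80);st("down")
import cv2
im=get_image("side");u,v=proj("side",W(0,-130,30))[0].astype(int)
cv2.imwrite("pics/a1.png",cv2.resize(im[v-60:v+60,u-70:u+70,::-1],None,fx=4.5,fy=4.5,interpolation=2))
```

```text
above t 4.7 tcp [  26.3 -172.1  320.1] F [0.3 0.1 0.2] w 85.1 gf 0.0
down t 7.19 tcp [  26.7 -173.3   19.6] F [0.2 1.1 0.4] w 57.8 gf 0.0
```

View pics/a1.png

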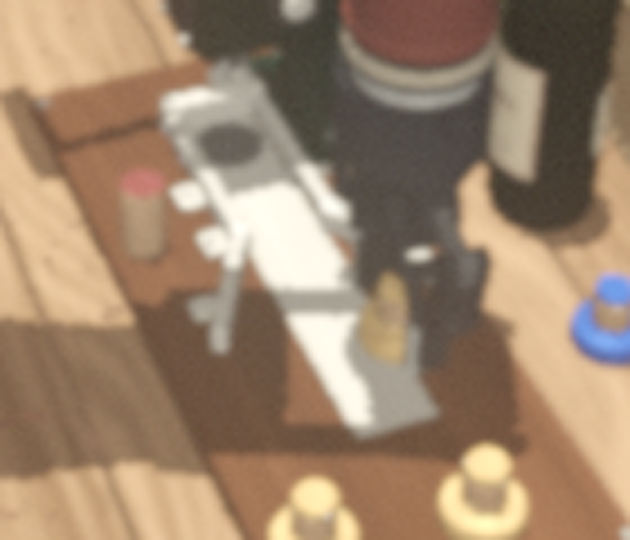

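The stopper at crop (390,320) sits between the fingers, clear of the flare. Next I grip it lightly and slide.

Run:
```python
from arm import *
grip(38,20);st("gripped")
o=get_obs();x,y=wp(p,o["tcp_pos"]);z=o["tcp_pos"][2]
move_l(W(0,-140,z),speed=90);st("mid")
move_l(W(0,-98,z),speed=80);st("in")
grip(56);move_l(W(0,-98,85),speed=150);st("up")
im=get_image("side");u,v=proj("side",W(0,-130,30))[0].astype(int)
a=im[v-60:v+60,u-70:u+70,::-1]
B=wp(p,(606.4,-305.6))
goto(W(B[0],B[1],90),[180,0,YAW]);st()
b=get_image("side")[v-60:v+60,u-70:u+70,::-1]
cv2.imwrite("pics/a2.png",cv2.resize(np.hstack([a,b]),None,fx=2.8,fy=2.8,interpolation=2))
```

```text
gripped t 7.57 tcp [  26.7 -173.2   19.9] F [-0.6  0.9  2.8] w 38.1 gf 3.8
mid t 8.18 tcp [  -1.  -138.8   19.8] F [-2.   2.1  5.6] w 38.0 gf 4.2
in t 8.86 tcp [  0.1 -96.9  19.9] F [1.5 1.  1.4] w 38.2 gf 3.8
up t 9.76 tcp [ -0.3 -98.   84.9] F [ 0.4 -0.8 -0.8] w 55.9 gf 0.0
 t 10.62 tcp [  11.8 -295.3   88.7] F [-0.3  0.5 -0.4] w 56.1 gf 0.0
```

View pics/a2.png

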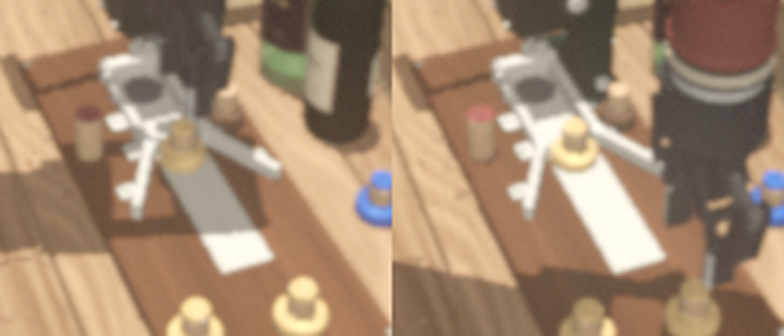

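```bash
cat >> arm.py <<'E'
def carry(xy,yend,opening=56):
    x,y=xy;grip(opening)
    goto(W(x,y,90),[180,0,YAW]);move_l(W(x,y,19.5),speed=120)
    grip(38,20);st("gripped");z=19.5
    if abs(x)>20: move_l(W(x/3,y+50,z),speed=100)
    move_l(W(0,yend,z),speed=100);st("in")
    grip(opening);move_l(W(0,yend,85),speed=200);grip(0)
def push(y0,y1,fmax=8,v=60):
    move_l(W(0,y0,85),speed=250);move_l(W(0,y0,19.5),speed=200)
    f0=get_obs()["wrist_force"][1];y=y0
    while y<y1:
        y=min(y+4 if y<y1-24 else y+1.5,y1);move_l(W(0,y,19.5),speed=v)
        f=get_obs()["wrist_force"][1]-f0
        if abs(f)>fmax: print("force",f);break
    st("pushed")
E
python3 - <<'E'
from arm import *
carry(wp(p,(606.4,-305.6)),-145)
push(-190,-120)
move_l(W(0,-124,19.5));move_l(W(0,-135,90),speed=200)
C=wp(p,(524.3,-296.9));goto(W(C[0],C[1],90),[180,0,YAW]);st()
im=get_image("side");u,v=proj("side",W(0,-130,30))[0].astype(int)
cv2.imwrite("pics/a3.png",cv2.resize(im[v-60:v+70,u-70:u+70,::-1],None,fx=4.5,fy=4.5,interpolation=2))
E
```

```text
gripped t 12.19 tcp [  13.6 -297.3   21. ] F [0.4 0.3 2.9] w 38.2 gf 2.5
in t 13.87 tcp [   0.6 -144.7   20.5] F [ 0.2 -3.   7. ] w 38.0 gf 3.8
pushed t 22.78 tcp [   1.5 -121.    20.4] F [ 2.1 -4.4  1.4] w -0.1 gf 2.1
 t 24.25 tcp [ -70.1 -285.1   88.4] F [-0.5  0.3 -0.9] w 0.0 gf 0.0
```

View pics/a3.png

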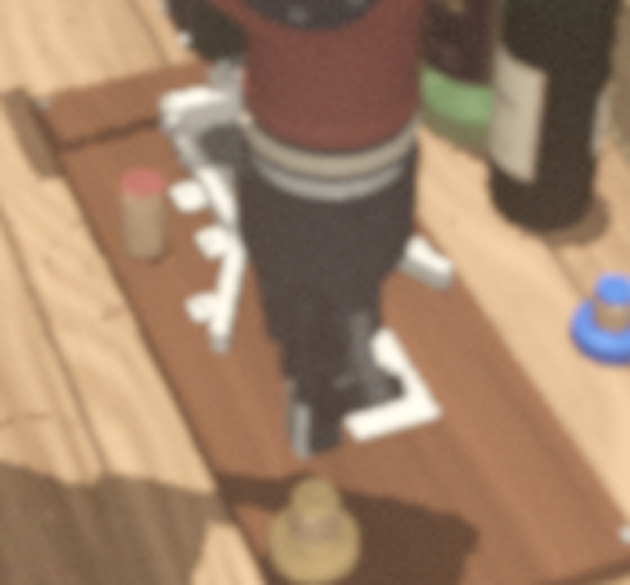

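Run:
```python
from arm import *
def brass(tag):
    im=get_image("top");hsv=cv2.cvtColor(im,cv2.COLOR_RGB2HSV)
    m=cv2.inRange(hsv,(18,100,110),(32,255,255));n,_,s,c=cv2.connectedComponentsWithStats(m)
    for i in range(1,n):
        if s[i,4]>25:
            q=wp(p,back("top",c[i][0],c[i][1],30))
            if -90<q[0]<70 and -330<q[1]<60: print(tag,q.round(1),s[i].tolist())
brass("before")
carry(wp(p,(524.3,-296.9)),-152)
brass("carried")
y0=-200;move_l(W(0,y0,85),speed=250);move_l(W(0,y0,19.5),speed=200);wait(.2)
f0=np.array(get_obs()["wrist_force"])
move_l(W(0,-126,19.5),speed=70);st("a")
y=-126
while y<-106:
    y+=1.5;move_l(W(0,y,19.5),speed=40);f=np.array(get_obs()["wrist_force"])-f0;print(y,f.round(1))
    if f[1]<-9: break
st("end")
```

```text
before [69.2 42.6] [263, 163, 8, 9, 26]
before [ -3.3 -74.2] [293, 183, 24, 15, 231]
gripped t 26.22 tcp [ -68.4 -287.    20.8] F [1.4 1.1 2.6] w 38.4 gf 2.3
in t 28.07 tcp [   0.  -152.4   19.5] F [-0.  -0.2 -0.6] w 38.1 gf 0.0
carried [69.2 42.6] [263, 163, 8, 9, 26]
carried [ -0.5 -56.3] [293, 183, 12, 12, 127]
carried [ -55.8 -251.3] [356, 198, 11, 13, 105]
a t 31.71 tcp [   0.2 -126.4   19.6] F [-0.7 -1.   0.2] w -0.2 gf 0.0
-124.5 [-0.9 -1.6  0.9]
-123.0 [-0.6 -0.5  0.6]
-121.5 [ 0.  -1.1  0.6]
-120.0 [ 1.  -3.4  0.4]
-118.5 [ 2.6 -5.8  1.4]
-117.0 [ 3.5 -5.8  1.2]
-115.5 [ 4.6 -6.2  2. ]
-114.0 [ 5.1 -6.1  2.1]
-112.5 [ 5.4 -6.6  2.1]
-111.0 [ 6.6 -7.8  2.6]
-109.5 [ 6.9 -7.4  2.3]
-108.0 [ 7.8 -9.7  2.3]
end t 34.71 tcp [   7.1 -111.8   23.5] F [ 8.3 -9.1  1.9] w -0.5 gf 5.1
```

C slipped out of the grip on the way, so that push acted on A and B only. I back off and look.

Run:
```python
from arm import *
o=get_obs();x,y=wp(p,o["tcp_pos"])
move_l(W(0,-135,21),speed=100);st("back");move_l(W(0,-140,110),speed=250)
goto(W(-30,-330,200),[180,0,YAW]);st()
a=get_image("top");b=get_image("side")
cv2.imwrite("pics/top4.png",a[:,:,::-1]);cv2.imwrite("pics/side4.png",b[:,:,::-1])
ua,va=proj("top",W(0,-150,30))[0].astype(int);ub,vb=proj("side",W(-10,-130,30))[0].astype(int)
A=cv2.resize(a[va-40:va+50,ua-65:ua+65],None,fx=4,fy=4,interpolation=2);B=cv2.resize(b[vb-65:vb+65,ub-50:ub+50],(270,351),interpolation=2)
B=np.pad(B,((0,360-351),(0,0),(0,0)));cv2.imwrite("pics/a4.png",np.hstack([A,B])[:,:,::-1])
print(ua,va,ub,vb)
```

```text
back t 35.12 tcp [  -1.6 -134.6   19.9] F [-0.6  0.4  0.1] w 0.2 gf 0.0
 t 36.49 tcp [ -30.7 -328.2  197.7] F [-0.2  0.4 -0.7] w -0.3 gf 0.0
328 187 301 280
```

View pics/a4.png

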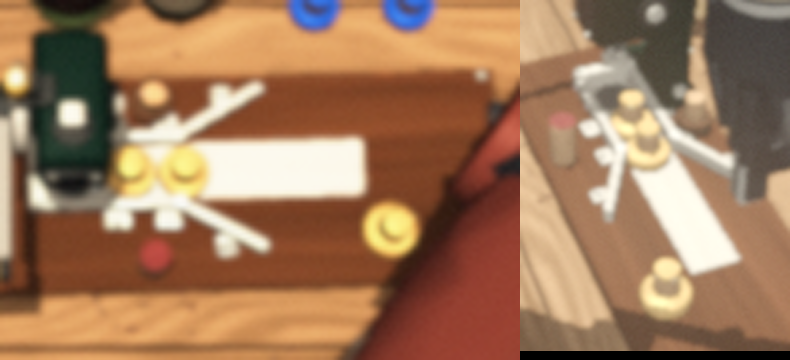

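Run:
```python
from arm import *
for n,u,v in(("A",133,170),("B",185,170),("C",391,229)):
    print(n,wp(p,back("top",262.5+u/4,146.5+v/4,25)).round(1))
for n,u,v in(("A",629,120),("B",647,150),("C",666,293)):
    print(n,"side",wp(p,back("side",250.5+(u-520)/2.7,214.5+v/2.7,25)).round(1))
for nm in("top","side"):
    im=cv2.imread(f"pics/{nm}4.png")
    print(nm,"rail ends",[proj(nm,W(s*22.5,-85,31))[0].round(1).tolist() for s in(1,-1)])
# refit lane lateral position from white/metal rails not needed; row centroid by brass colour in side
    m=cv2.inRange(cv2.cvtColor(im,cv2.COLOR_BGR2HSV),(16,70,100),(34,255,255))
    n,_,s,c=cv2.connectedComponentsWithStats(m)
    for i in range(1,n):
        if s[i,4]>60:
            q=wp(p,back(nm,*c[i],30))
            if abs(q[0])<95 and -340<q[1]<60: print(q.round(1),s[i].tolist())
```

```text
A [ -0.3 -48.7]
B [ -1.2 -89.5]
C [ -51.9 -248.7]
A side [ -2.9 -42.7]
B side [ -2.9 -86.7]
C side [ -52.6 -247.7]
top rail ends [[307.2, 181.2], [307.7, 195.3]]
[ -3.  -67.7] [289, 182, 26, 16, 269]
[ -53.5 -247.4] [353, 198, 15, 13, 159]
side rail ends [[306.9, 265.3], [289.8, 269.7]]
[ 75.  -23.4] [311, 227, 12, 33, 204]
[ -1.2 -65.9] [285, 248, 22, 30, 382]
[ -52.9 -249.2] [295, 310, 21, 24, 355]
```

Run:
```python
from arm import *
C=(-52.5,-248.5);R=[180,0,YAW]
grip(60)
goto(W(*C,90),R);move_l(W(*C,19.5),speed=150)
grip(25,30);o=st("gripped")
move_l(W(-26,-200,19.5),speed=90);st("half")
move_l(W(0,-155,19.5),speed=90);o=st("in")
grip(60);move_l(W(0,-155,85),speed=250)
goto(W(0,-196,80),[180,0,YAW+90]);st()
im=get_image("top");cv2.imwrite("pics/top5.png",im[:,:,::-1])
m=cv2.inRange(cv2.cvtColor(im,cv2.COLOR_RGB2HSV),(16,70,100),(34,255,255))
n,_,s,c=cv2.connectedComponentsWithStats(m)
for i in range(1,n):
    if s[i,4]>25:
        q=wp(p,back("top",*c[i],30))
        if abs(q[0])<95 and -340<q[1]<60: print(q.round(1),s[i].tolist())
grip(14)
```

```text
gripped t 38.76 tcp [ -50.9 -249.3   21.9] F [-0.6  1.2  6.6] w 36.3 gf 29.7
half t 39.52 tcp [ -23.6 -200.9   21.9] F [-1.  -0.2  5.8] w 36.9 gf 29.6
in t 40.25 tcp [   2.4 -155.6   21.9] F [ 0.7 -1.7  5.6] w 36.7 gf 29.6
 t 42.46 tcp [  -0.7 -195.6   79. ] F [ 0.3 -0.1  0.7] w 60.2 gf 0.0
[71.6 42. ] [263, 163, 8, 10, 46]
[ -2.7 -67.6] [289, 182, 26, 15, 270]
```

Run:
```python
from arm import *
move_l(W(0,-196,19.5),speed=200)
f0=np.array(get_obs()["wrist_force"])
move_l(W(0,-126,19.5),speed=60);o=st("a");f=o["wrist_force"]-f0
y=-126
while y<-100 and np.hypot(f[0],f[1])<10:
    y+=3;move_l(W(0,y,19.5),speed=50);o=get_obs();f=np.array(o["wrist_force"])-f0
    print(y,wp(p,o["tcp_pos"]).round(1),o["tcp_pos"][2].round(1),f.round(1))
st("end")
im=get_image("side");cv2.imwrite("pics/side6.png",im[:,:,::-1])
im=get_image("top");cv2.imwrite("pics/top6.png",im[:,:,::-1])
m=cv2.inRange(cv2.cvtColor(im,cv2.COLOR_RGB2HSV),(16,70,100),(34,255,255))
n,_,s,c=cv2.connectedComponentsWithStats(m)
for i in range(1,n):
    if s[i,4]>25:
        q=wp(p,back("top",*c[i],30))
        if abs(q[0])<95 and -340<q[1]<60: print(q.round(1),s[i].tolist())
```

```text
a t 44.77 tcp [ 1.000e-01 -1.259e+02  1.950e+01] F [ 0.6 -0.7  1.9] w 14.0 gf 0.6
-123 [  -0. -123.] 19.4 [-0.5 -2.   0.8]
-120 [  -0.2 -119.8] 19.4 [ 0.4 -1.6  0.1]
-117 [ 1.000e-01 -1.169e+02] 19.5 [ 0.8 -2.2  0.1]
-114 [   0.8 -114.2] 19.9 [ 1.7 -3.8 -0. ]
-111 [   0.2 -110.9] 19.6 [ 0.6 -4.1 -0.4]
-108 [-1.000e-01 -1.077e+02] 19.4 [ 1.4 -1.9 -0.3]
-105 [  -0.  -105.7] 19.6 [ 0.5 -6.3  0.8]
-102 [   0.2 -104.9] 20.1 [  0.4 -11.2   1.1]
end t 46.77 tcp [   0.2 -104.9   20.1] F [  0.6 -11.    1.4] w 14.2 gf 5.4
[71.2 42.4] [263, 163, 8, 10, 46]
```

Run:
```python
from arm import *
R=[180,0,YAW+90]
move_l(W(0,-125,19.5),speed=100);move_l(W(0,-130,110),speed=250)
goto(W(-130,-60,300),R);goto(W(-106.6,97,275),R);grip(50)
st("over")
a=get_image("top");b=get_image("side")
cv2.imwrite("pics/top7.png",a[:,:,::-1]);cv2.imwrite("pics/side7.png",b[:,:,::-1])
ua,va=proj("top",W(0,-60,30))[0].astype(int);ub,vb=proj("side",W(-10,-50,30))[0].astype(int)
A=cv2.resize(a[va-40:va+50,ua-65:ua+65],None,fx=4,fy=4,interpolation=2);B=cv2.resize(b[vb-65:vb+65,ub-50:ub+50],(270,351),interpolation=2)
B=np.pad(B,((0,9),(0,0),(0,0)))
cv2.imwrite("pics/a7.png",np.hstack([A,B])[:,:,::-1])
print("exp C top px",((proj("top",W(0,-82,25))[0]-[ua-65,va-40]+.5)*4).round(), "exp BC side",[(((proj("side",W(0,y,25))[0]-[ub-50,vb-65]+.5)*2.7)+[520,0]).round().tolist() for y in(0,-41,-82)])
```

```text
over t 49.84 tcp [-106.5   96.3  275.3] F [ 0.5 -0.5  0.2] w 50.0 gf 0.0
exp C top px [291. 165.] exp BC side [[648.0, 148.0], [664.0, 175.0], [680.0, 203.0]]
```

View pics/a7.png

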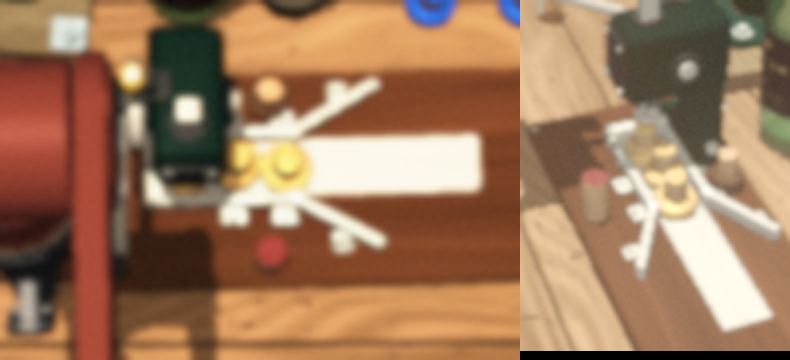

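The picture shows the three stoppers in single file: the last at top (285,165), side (672,197). That is closed up against the stop within measurement error, and the lever is still up. Next is the lever.

Run:
```python
from arm import *
def L(th,dz=0): return W(25-150*np.cos(.5-th),97,134+150*np.sin(.5-th)-18.7+dz)
move_l(L(0),speed=120);st("at grip")
grip(10,60);o=st("gripped")
for th in(.15,.3,.45,.6,.75,.84,.9,.92):
    move_l(L(th),speed=60);o=get_obs();c=wp(p,o["tcp_pos"]);z=o["tcp_pos"][2]+18.7
    print(th,"t",round(o["t"],1),"act th",round(.5-np.arctan2(z-134,25-c[0]),3),c.round(1),z.round(1),o["wrist_force"].round(1),round(o["grip_width"],1),round(float(np.max(o["grip_force"])),1))
```

```text
at grip t 50.83 tcp [-106.    97.1  188. ] F [-0.9 -0.5  0.2] w 50.4 gf 0.0
gripped t 51.22 tcp [-106.4   97.1  188.3] F [-3.2  0.1  5. ] w 18.3 gf 58.7
0.15 t 51.7 act th 0.151 [-115.8   96.9] 185.3 [ 1.4  0.6 -0.4] 18.0 60.7
0.3 t 52.3 act th 0.296 [-121.4   97. ] 164.4 [-2.3 -0.6  5. ] 17.8 62.6
0.45 t 52.8 act th 0.45 [-124.6   96.9] 141.5 [ 2.4 -0.6  1. ] 17.9 65.0
0.6 t 53.3 act th 0.6 [-124.5   96.9] 119.0 [-4.1 -0.6  5.5] 18.1 67.0
0.75 t 53.8 act th 0.753 [-121.6   96.9] 96.1 [-0.3 -0.8  1.6] 17.9 69.8
0.84 t 54.2 act th 0.837 [-118.2   97. ] 83.8 [-9.4 -1.   8. ] 18.1 70.5
0.9 t 54.5 act th 0.9 [-115.6   97.1] 74.6 [-7.6  0.2  3. ] 18.2 71.7
0.92 t 54.8 act th 0.918 [-114.5   97.1] 72.1 [-9.3 -0.6  5.6] 18.2 71.9
```

Run:
```python
from arm import *
def L(th,dz=0): return W(25-150*np.cos(.5-th),97,134+150*np.sin(.5-th)-18.7+dz)
wait(.3);st("held")
for th in(.93,.94,.95,.96,.97,.98):
    move_l(L(th),speed=30);o=get_obs();c=wp(p,o["tcp_pos"]);z=o["tcp_pos"][2]+18.7
    f=o["wrist_force"];print(th,"t",round(o["t"],1),"act",round(.5-np.arctan2(z-134,25-c[0]),3),z.round(1),f.round(1))
    if f[2]>14: break
for c in("top","side"): cv2.imwrite(f"pics/{c}8.png",get_image(c)[:,:,::-1])
```

```text
held t 55.07 tcp [-114.5   97.1   53.5] F [-8.7 -0.9  5.9] w 18.1 gf 71.8
0.93 t 55.3 act 0.927 70.8 [-8.6 -1.6  6.4]
0.94 t 55.6 act 0.936 69.5 [-9.6 -0.5  7.5]
0.95 t 55.8 act 0.945 68.3 [-12.1  -1.    8.7]
0.96 t 56.1 act 0.959 66.0 [-5.7 -1.1  0.1]
0.97 t 56.3 act 0.969 64.6 [-4.5 -1.   1.4]
0.98 t 56.6 act 0.978 63.3 [-5.  -1.3  1.9]
```

Run:
```python
from arm import *
def L(th,dz=0): return W(25-150*np.cos(.5-th),97,134+150*np.sin(.5-th)-18.7+dz)
th=.98
while th<1.1:
    th+=.01;move_l(L(th),speed=40);o=get_obs();c=wp(p,o["tcp_pos"]);z=o["tcp_pos"][2]+18.7
    f=o["wrist_force"];print(round(th,2),"t",round(o["t"],1),"act",round(.5-np.arctan2(z-134,25-c[0]),3),c.round(1),z.round(1),f.round(1),np.round(o["moment"],2))
    if f[2]>13: break
for c in("top","side"): cv2.imwrite(f"pics/{c}9.png",get_image(c)[:,:,::-1])
```

```text
0.99 t 56.9 act 0.987 [-110.7   97. ] 62.1 [-6.7 -1.5  3. ] [-0.3   1.33 -0.13]
1.0 t 57.2 act 0.996 [-110.1   97. ] 60.8 [-9.4 -1.1  3.9] [-0.32  1.28 -0.11]
1.01 t 57.4 act 1.001 [-109.8   97. ] 60.2 [-12.3  -2.5   9.9] [-0.38  1.77 -0.14]
1.02 t 57.7 act 1.004 [-109.6   97. ] 59.7 [-16.1  -2.1  17. ] [-0.42  2.27 -0.16]
```

The hard stop (0.95) shows at a command of 1.00, so the force drop at a command of 0.955 was the third click (0.9). I ease off just short of the stop and check the scene.

Run:
```python
from arm import *
th=.988
move_l(W(25-150*np.cos(.5-th),97,134+150*np.sin(.5-th)-18.7),speed=40);wait(.4);st("hold")
m=None
for c in("top","side"):
    im=get_image(c);cv2.imwrite(f"pics/{c}10.png",im[:,:,::-1])
    for n in("stopper_0_mid","wood_stopper_mid","loose_cork_mid"):
        print(c,n,[(round(d["score"],2),np.round(d["extent"]).tolist()) for d in spot_in(n,c)][:3])
ub,vb=proj("side",W(-10,-10,40))[0].astype(int)
b=cv2.imread("pics/side10.png")[vb-65:vb+65,ub-70:ub+70]
cv2.imwrite("pics/a10.png",cv2.resize(b,None,fx=4.5,fy=4.5,interpolation=2))
```

```text
hold t 58.43 tcp [-110.8   97.    43.7] F [-6.5 -0.9  1.6] w 18.2 gf 73.2
top stopper_0_mid [(0.7, [263.0, 181.0, 12.0, 22.0]), (0.6, [342.0, 148.0, 10.0, 11.0]), (0.5, [295.0, 188.0, 9.0, 16.0])]
top wood_stopper_mid [(0.58, [299.0, 171.0, 11.0, 13.0]), (0.28, [320.0, 192.0, 140.0, 71.0])]
top loose_cork_mid []
side stopper_0_mid [(0.69, [291.0, 255.0, 14.0, 16.0]), (0.67, [266.0, 372.0, 19.0, 22.0]), (0.58, [372.0, 289.0, 18.0, 18.0])]
side wood_stopper_mid [(0.69, [312.0, 258.0, 11.0, 16.0]), (0.3, [305.0, 272.0, 150.0, 190.0])]
side loose_cork_mid [(0.43, [267.0, 265.0, 12.0, 20.0])]
```

View pics/a10.png

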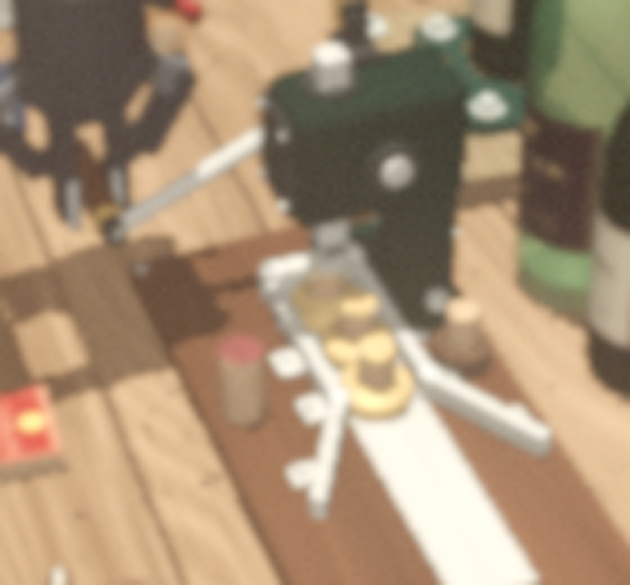

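The picture shows the lever held down by the gripper (110,200). The three stoppers stand in file from (325,300) to (375,385), with the first under the pad, and the wooden stopper and the cork have not moved.

```bash
python3 -c "
from station import *
print(sign_off())"
```

```text
the job is handed in; nothing more can be done
None
```

I handed the job in at about 59 s: the three brass stoppers stand closed up in the lane with the first under the pad, and the gripper holds the lever down just past its third click; I don't have the verdict.

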